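# Make up a posting kit and a pencil kit

### The job

Make up two kits from the stock standing loose on the open front part of the desk (the full pen tray with pencils and the other ink bottle beside it at the back are not part of it). The posting kit goes in the blue tray: stand the ink bottle in its square well, the thread spool in its round well and the rubber stamp in its oblong well, each upright and right down on the bottom of its well; the pencil kit goes in the dark wooden tray with two compartments: lay the eraser flat in the longer compartment and the sharpener flat in the shorter one. Set things down rather than dropping them, keep the ink bottle upright, and leave the binder clip where it is.

Things in the scene. Friction and masses are not known exactly. Their poses are not given: they have to be found in the camera images.
- ink_mid (a point): Loose dark-blue square ink bottle with a black round screw cap, standing upright; 42 x 42 mm, 55 mm tall. The body's flats are parallel to its x and y axes and reach from the underside to 34 mm up; above is the cap, 30 mm across, from 40 to 55 mm. This point is its centre, 27.5 mm above its underside; z points up. About 0.12 kg. The cap is fixed. (Another such bottle, by the lamp at the back, is not meant.)
- spool_mid (a point): Wooden bobbin of red thread, standing upright: 28 mm diameter, 36 mm tall. This point is its centre, 18 mm above its underside; z is its axis and points up.
- stamp_mid (a point): Rubber stamp standing on its face: a pale oblong wooden block 24 mm (x) by 40 mm (y) with its top 17 mm up, and a turned brown round knob, at most 24 mm across, from there to the top at 64 mm. Take it by the knob (slimmer below, thickest near the top). This point is 32 mm above the underside, on the axis; y runs along the block's long side, z points up.
- rubber_mid (a point): Loose eraser (not the one in the full pen tray at the back), blue card sleeve with a white end, lying flat: 19 mm (x) by 42 mm (y) by 12 mm tall. This point is its centre, 6 mm above its underside; y runs along it, z up.
- brass_sharpener_mid (a point): Small brass-coloured wedge pencil sharpener with a grey blade on top, lying flat: 16 mm (x) by 26 mm (y) by 13 mm tall (the block to 11 mm, the blade above). This point is its centre, 6.5 mm above its underside; y runs along it, z up.
- clip_mid (a point): Black binder clip with pale wire handles standing on its jaw among the stock: 18 mm (x) by 26 mm (y) by 25 mm tall; it belongs to no kit and stays where it is. This point is 12.5 mm above its underside.
- post_tray: Blue plastic kit tray, fixed to the desk: a plate 168 mm (x) by 74 mm (y), 12 mm thick, with three wells 7 mm deep with grey floors, 5 mm above the desk. Origin: centre of its underside, z up. Wells in this frame: square 59 x 59 mm centred at x = -48.5, y = 0 mm; round 47 mm diameter centred at x = +10.5, y = 0 mm; oblong 38 mm (x) by 59 mm (y) centred at x = +59, y = 0 mm. The stamp fits the oblong well only with its long side along the tray's y axis, either way round.
- pencil_tray: Shallow dark wooden tray with a grey felt floor and one cross divider, fixed to the desk: 164 mm (x) by 84 mm (y), walls 4 mm thick and 12 mm high, floor 4 mm above the desk. Origin: centre of its underside, z up. The divider, 4 mm thick and 11 mm high above the desk, crosses it at x = +14 mm: the longer compartment reaches from x = -78 to +12 mm, the shorter from x = +16 to +78 mm, both from y = -38 to +38 mm. (Not the narrow pen tray full of pencils at the back.)

How it is judged:
At the end, for the whole second after the job is handed in: Bottle, spool and stamp stand on the floors of their own wells, centred to 11 mm along each tray axis; eraser and sharpener lie on the floors of the longer and shorter compartments; all no more than 2.5 mm above the floor, within 7 degrees of upright or flat, released and at rest (x of ink_mid in the frame of post_tray between -0.0595 and -0.0375 m and y of ink_mid in the frame of post_tray between -0.011 and 0.011 m and z of ink_mid in the frame of post_tray below 0.0352 m and x of spool_mid in the frame of post_tray between -0.0005 and 0.0215 m and y of spool_mid in the frame of post_tray between -0.011 and 0.011 m and z of spool_mid in the frame of post_tray below 0.0257 m and x of stamp_mid in the frame of post_tray between 0.048 and 0.07 m and y of stamp_mid in the frame of post_tray between -0.011 and 0.011 m and z of stamp_mid in the frame of post_tray below 0.0397 m and x of rubber_mid in the frame of pencil_tray between -0.078 and 0.012 m and y of rubber_mid in the frame of pencil_tray between -0.038 and 0.038 m and z of rubber_mid in the frame of pencil_tray below 0.0125 m and x of brass_sharpener_mid in the frame of pencil_tray between 0.016 and 0.078 m and y of brass_sharpener_mid in the frame of pencil_tray between -0.038 and 0.038 m and z of brass_sharpener_mid in the frame of pencil_tray below 0.013 m and angle between each of ink_mid, spool_mid, stamp_mid, rubber_mid, brass_sharpener_mid's own z axis and vertical below 0.12 rad and linear speed of each of ink, spool, stamp, rubber, brass_sharpener below 0.02 m/s); the robot touches nothing.
It fails at once if the ink bottle is tipped over (more than about 35 degrees) (angle between ink_mid's own z axis and vertical above 0.6 rad).
It fails at once if the binder clip is moved by more than 25 mm (distance of clip_mid from where it was at the start of the episode above 0.025 m).
It fails at once if a kit item is let go while its middle is more than 90 mm above the desk (dropped or thrown) ((height (world z) of ink_mid above 0.09 m and contact force between the fingers and ink below 0.01 N) or (height (world z) of spool_mid above 0.09 m and contact force between the fingers and spool below 0.01 N) or (height (world z) of stamp_mid above 0.09 m and contact force between the fingers and stamp below 0.01 N) or (height (world z) of rubber_mid above 0.09 m and contact force between the fingers and rubber below 0.01 N) or (height (world z) of brass_sharpener_mid above 0.09 m and contact force between the fingers and brass_sharpener below 0.01 N)).
It also fails if it takes over 99 s, if anything falls off the work surface, if the arm or the gripper's body presses on something with over 40 N, if the wrist force passes 120 N, or if a joint passes its speed limit or range.

### The arm

A 7-joint arm with a two-finger parallel gripper is mounted at the origin on a cart in front of the work surface, level with it; the furniture and walls round the work are solid. World frame = base frame: x ahead of the robot, y to its left, z up, the work surface at z = 0. Lengths are in m, angles in rad, forces in N, time in s.
With the tool pointing down it reaches from about 0.425 to 0.95 m from the base axis. Payload 4.7 kg.
Tool frame: the origin (TCP) lies between the finger pads; the fingertips stand 25 mm ahead of it and the grasp point (between the pads) lies 6 mm ahead of it; z points along the fingers, y is the line along which they close (so a half turn about z gives the same grasp; the last joint's range is limited). The gripper opens to 85 mm and grips with 20 to 120 N. Pads are 22 mm wide; open, the fingers measure 114 mm over their backs; the gripper's body (76 mm by 85 mm) begins 54 mm behind the grasp point. The pads swing forward as they close: fully open they stand 13 mm farther back than shut.
Start: joints at [-1.206, 0.469, -0.049, 1.532, 0.024, 1.141, -0.082], TCP at [0.259, 0.623, 0.256] pointing down, gripper open.
Joint ranges: [-2.59, 2.59], [-0.33, 1.99], [-1.39, 1.29], [0.1, 2.45], [-1.04, 4.18], [0.21, 1.99], [-2.66, 2.66]. Speed limits (rad/s): [2.57, 2.57, 3.14, 3.14, 3.14, 3.14, 3.14].

### API

Orientations are given as a 3x3 rotation matrix whose columns are the frame's x, y, z axes.
In Python, from rig import * gives the robot as it stands. Calls block until the motion is done:
- movep(position, orientation): joint-space move of the TCP to a pose.
- move_l(position, attitude=None, feed=0.15, until_force=None): straight line of the TCP; attitude=None keeps the orientation; feed is the mean speed in m/s. With until_force (N) it stops when the force on the tool has changed by that much, and returns True; else False.
- move_joints(angles): joint-space move.
- command_gripper(opening, newtons=None): finger opening in m; newtons is the grip in N (None keeps the last); returns when the fingers have stopped.
- sleep(seconds).
- inverse_kinematics(position, orientation): joint angles nearest the present ones, or None.
- sense(): the state.
- camera(name): name is "scene" or "top" or "wrist"; returns (picture, depth): 420x560x3 uint8, red, green, blue; 420x560 float32, m along the optical axis (not along the pixel's ray), 0 where there is no reading.
- camera_params(name): a dict with "K" (3x3 intrinsics, pixels), "position" and "rotation" of the camera in the world; the wrist camera has in their place "tool_from_camera" (4x4, takes a point from camera to tool coordinates, whose origin is the TCP and whose axes are the flange's). Camera axes: x right, y down, z forward; pixel columns grow to the right and rows downward; lengths in m; the calibration is good to about 2 mm. The wrist camera is an equidistant fisheye: a pixel r from the principal point sees the ray r / f radians off the axis. A picture is of the moment at which its call begins: read the wrist's pose just before it. camera_params takes no time and is no camera call.
A pose or a line that the arm cannot do raises Unreachable and nothing moves.
- finish_job(): hands the job in; it is judged then, once.
The state is a dict: "time_s": time; "joint_pos": joint angles; "qd": joint speeds; "joint_efforts": joint torques, N m; "position": TCP position; "tcp_rot": TCP orientation; "wrist_force": force on the tool from outside, world axes, zero at the start; "ft_torque": the same for the moment, N m; "finger_gap": finger opening in m; "gripper_force": force on a finger pad.
Only numpy, scipy, OpenCV 4.12 (cv2) and the standard library are available. Lean on these libraries where they do the work, as an engineer would, in place of code of your own. Each camera call takes 0.05 s, during which the arm holds its last target. There are 200 camera calls.

## Working session

There is one attempt and no reset: what is moved stays moved. The work goes in short steps, each a Python script; the robot and the scene stay as the last script left them, time stands still between calls to the robot, and variables do not carry over. Pictures are saved under pics/ and viewed, at most 14 in all, crops included, and the job is handed in when it is done.

```bash
mkdir -p pics; ls
python3 - <<'E'
from rig import *
import numpy as np, cv2
for n in ("top","scene"):
    im,d=camera(n); p=camera_params(n)
    print(n,p["K"].tolist(),np.round(p["position"],3).tolist(),np.round(p["rotation"],3).tolist(), (d>0).mean())
    cv2.imwrite(f"pics/{n}0.png",im[:,:,::-1]); np.save(f"pics/{n}0.npy",d)
    np.save(f"pics/{n}0rgb.npy",im)
print(sense()["time_s"])
E
```

```text
pics
top [[408.18683657075144, 0.0, 281.36427305976287], [0.0, 408.18683657075144, 211.69444646016322], [0.0, 0.0, 1.0]] [0.376, -0.119, 0.909] [[0.024, -0.981, 0.195], [-0.999, -0.018, 0.034], [-0.03, -0.195, -0.98]] 0.9958163265306123
scene [[488.62931085289557, 0.0, 276.7492308219501], [0.0, 488.62931085289557, 206.74859663729666], [0.0, 0.0, 1.0]] [0.872, 0.313, 0.742] [[-0.788, 0.486, -0.378], [0.616, 0.626, -0.479], [0.004, -0.611, -0.792]] 0.9962414965986395
0.1
```

View pics/top0.png

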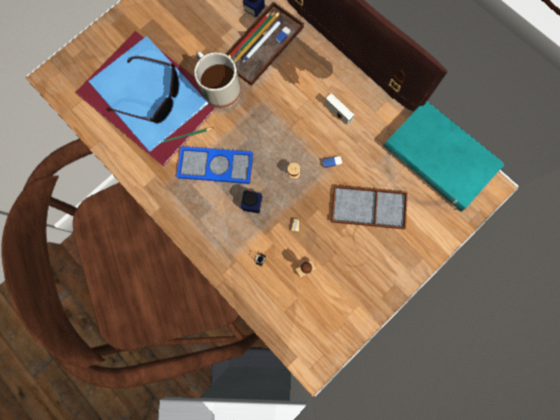

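View pics/scene0.png

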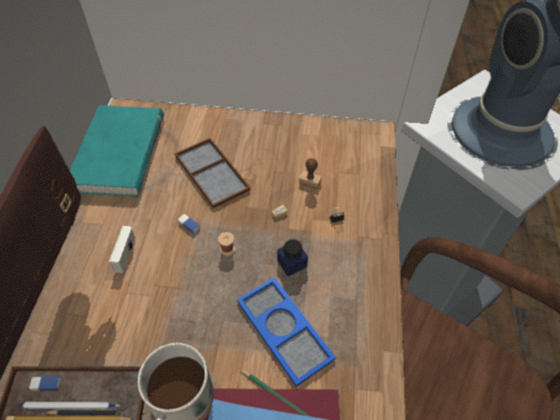

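The top view shows the post tray at (215,164) with its square well on the left, ink at (251,201), spool at (293,170), eraser at (332,161) and sharpener at (295,225). The clip is at (260,259), the stamp at (305,268), and the pencil tray at (369,207) with its longer compartment on the left. The scene view agrees with this layout.

```bash
cat > h.py <<'E'
from rig import *
import numpy as np, cv2
def cloud(n,d,p):
    K=p["K"]; v,u=np.mgrid[:d.shape[0],:d.shape[1]]
    c=np.stack([(u-K[0][2])/K[0][0]*d,(v-K[1][2])/K[1][1]*d,d],-1)
    return c@np.array(p["rotation"]).T+np.array(p["position"])
def rect(P):
    (c,(w,h),a)=cv2.minAreaRect((P*1000).astype(np.float32))
    if w<h: w,h,a=h,w,a+90     # a: direction of the long side, deg
    return np.round(c,1),round(w,1),round(h,1),round((a+90)%180-90,1)
E
python3 - <<'E'
from h import *
px={"top":dict(ink=(251,201),spool=(293,170),rub=(332,161),sharp=(295,225),clip=(260,259),stamp=(305,268),post=(215,164),pen=(369,207)),
"scene":dict(ink=(292,257),spool=(227,244),rub=(189,223),sharp=(279,212),clip=(337,217),stamp=(311,172),post=(286,330),pen=(211,172))}
band=dict(ink=[(.048,.062),(.027,.062)],spool=[(.030,.042)],rub=[(.007,.016)],sharp=[(.006,.017)],clip=[(.004,.03)],stamp=[(.055,.07),(.012,.021)],post=[(.0095,.016)],pen=[(.0085,.016)])
for n in px:
    W=cloud(n,np.load(f"pics/{n}0.npy"),camera_params(n))
    z=W[...,2]; print(n,"table z",np.median(z[abs(z)<.01]))
    for o,(u,v) in px[n].items():
        r=50 if o in("post","pen") else 26
        S=W[max(v-r,0):v+r,u-r:u+r].reshape(-1,3)
        C=W[v,u]
        for lo,hi in band[o]:
            m=((S[:,2]>lo)&(S[:,2]<hi))
            P=S[m]; 
            d=np.linalg.norm(P[:,:2]-np.median(P[:,:2],0),axis=1); P=P[d<(.1 if r==50 else .034)]
            print(n,o,len(P),rect(P[:,:2]),"z",np.round(np.percentile(P[:,2],[50,98])*1000,1))
E
```

```text
top table z 0.001451639171547614
top ink 165 (array([573.8, -20.7]), 30.0, 30.0, -27.5) z [55.9 58.3]
top ink 356 (array([574.6, -20.9]), 42.3, 41.7, 81.1) z [38.3 58.1]
top spool 121 (array([ 648.7, -113.1]), 28.7, 24.5, 0.9) z [37.  40.2]
top rub 141 (array([ 674.3, -200.8]), 41.6, 18.9, -75.4) z [12.6 15.8]
top sharp 76 (array([ 516.4, -115. ]), 42.6, 23.3, 4.7) z [12.9 15.9]
top clip 106 (array([444.9, -45.7]), 58.5, 53.3, 39.4) z [10.7 24.7]
top stamp 106 (array([ 428.2, -142.9]), 22.5, 20.7, 0.6) z [62.9 67.7]
top stamp 88 (array([ 429. , -143.3]), 40.0, 21.6, -59.0) z [17.7 20.5]
top post 958 (array([679. ,  91.4]), 198.7, 150.0, 51.9) z [12.7 15.7]
top pen 540 (array([ 598.1, -286.3]), 164.3, 141.6, 85.1) z [12.3 15.6]
scene table z -0.0002474149534957837
scene ink 254 (array([574.4, -21.2]), 31.4, 30.2, 11.6) z [53.8 56.5]
scene ink 576 (array([574.3, -20.9]), 42.4, 40.7, -9.6) z [42.1 55.9]
scene spool 179 (array([ 648.3, -114. ]), 26.9, 26.5, 89.2) z [35.3 37.4]
scene rub 198 (array([ 673.5, -202.2]), 43.5, 19.6, -77.0) z [10.8 13.5]
scene sharp 100 (array([ 525.2, -120. ]), 26.2, 16.1, -4.8) z [10.7 14.2]
scene clip 105 (array([444. , -37.9]), 41.0, 24.3, -68.1) z [11.2 24.7]
scene stamp 103 (array([ 429.2, -143.1]), 21.8, 21.5, -12.0) z [61.1 65.6]
scene stamp 159 (array([ 428.2, -144.1]), 39.3, 24.0, -59.7) z [16.6 19.6]
scene post 1751 (array([662.1,  67.6]), 168.6, 75.0, 86.2) z [11.2 13.8]
scene pen 496 (array([ 569.3, -284.9]), 167.8, 84.8, 85.1) z [10.9 13.9]
```

```bash
cat >> h.py <<'E'
def down(a):
    y=np.array([np.cos(a),np.sin(a),0]); z=np.array([0,0,-1.])
    return np.stack([np.cross(y,z),y,z],1)
def ori(p,deg):
    c=[]
    for k in (0,180):
        R=down(np.radians(deg+k)); q=inverse_kinematics(p,R)
        if q is not None: c.append((abs(np.array(q)-sense()["joint_pos"]).max()+ (5 if abs(q[6])>2.4 else 0),k,R))
    return min(c,key=lambda t:t[:2])[2]
T=dict(post=(np.array([.6621,.0676]),np.radians(-93.8)),pen=(np.array([.5693,-.2849]),np.radians(-94.9)))
def at(tray,x,y=0.):
    c,t=T[tray]; return c+x*np.array([np.cos(t),np.sin(t)])+y*np.array([-np.sin(t),np.cos(t)])
H=.16
def job(xy,a,tcp,openw,N,dst,b,floor,relw):
    P=lambda q,z:[q[0],q[1],z]
    command_gripper(openw,N)
    R=ori(P(xy,H),a); movep(P(xy,H),R)
    move_l(P(xy,tcp+.03),feed=.2)
    if move_l(P(xy,tcp),feed=.06,until_force=8): print("touch on descent",sense()["position"][2]); move_l(P(xy,H)); return
    command_gripper(0.0,N); s=sense(); print("gap",s["finger_gap"],"f",s["gripper_force"])
    move_l(P(xy,H),feed=.2)
    print("lifted gap",sense()["finger_gap"])
    R=ori(P(dst,H),b); movep(P(dst,H),R)
    move_l(P(dst,tcp+floor+.012),feed=.15)
    t=move_l(P(dst,tcp+floor-.003),feed=.025,until_force=5); s=sense()
    print("touch",t,"z-expected",s["position"][2]-tcp-floor)
    command_gripper(relw); sleep(.2)
    move_l(P(dst,H),feed=.2); print("t",sense()["time_s"])
E
python3 - <<'E'
from h import *
job((.5743,-.0209),-9.5,.032,.070,40,at("post",-.0485),-3.8,.005,.066)
im,d=camera("scene"); cv2.imwrite("pics/s1.png",im[150:,:,::-1])
E
```

```text
gap 0.041720703110318905 f 42.303017377853394
lifted gap 0.041287382840721296
touch True z-expected 0.0005404147336445205
t 8.8333
```

View pics/s1.png

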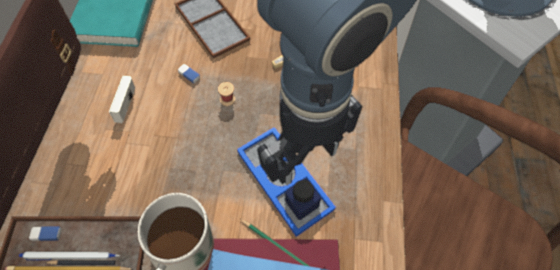

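The ink bottle stands in its square well at about (305,195) of the crop. Next are the spool and the stamp.

Run:
```python
from h import *
job((.6484,-.1137),-3.8,.031,.052,25,at("post",.0105),-3.8,.005,.046)
job((.4287,-.1434),-59.4,.056,.055,40,at("post",.059),-3.8,.005,.050)
```

```text
gap 0.02725501391845856 f 24.921074000158114
lifted gap 0.026778628465613706
touch True z-expected 0.0003519422742825464
t 15.9333
gap 0.021593065548962117 f 38.996398587478325
lifted gap 0.021418283110537624
touch True z-expected 0.00041328408662054134
t 23.1333
```

Run:
```python
from h import *
job((.6737,-.2017),13.5,.0275,.045,25,at("pen",-.033),-4.9,.004,.036)
job((.5252,-.1200),85.2,.0275,.042,25,at("pen",.047),-4.9,.004,.036)
movep([.45,.1,.25],ori([.45,.1,.25],-4))
im,d=camera("scene"); cv2.imwrite("pics/s2.png",im[:,:,::-1])
im,d=camera("top"); cv2.imwrite("pics/t2.png",cv2.resize(im[120:260,150:430,::-1],None,fx=2.5,fy=2.5)); W=cloud("top",d,camera_params("top"))
np.save("pics/t2.npy",W)
def loc(tray,x,r,lo,hi):
    c,t=T[tray]; P=W.reshape(-1,3)-[0,0,.0015]; q=P[:,:2]-c
    L=np.stack([q@[np.cos(t),np.sin(t)],q@[-np.sin(t),np.cos(t)]],1)
    m=(np.hypot(L[:,0]-x,L[:,1])<r)&(P[:,2]>lo)&(P[:,2]<hi)
    print(tray,x,m.sum(),rect(L[m]) if m.sum()>4 else "", np.round(np.percentile(P[m][:,2],[50,98])*1000,1) if m.sum() else "")
loc("post",-.0485,.03,.05,.07);loc("post",.0105,.022,.034,.05);loc("post",.059,.03,.055,.08);loc("post",.059,.03,.018,.026)
loc("pen",-.033,.034,.011,.03);loc("pen",.047,.028,.011,.03)
```

```text
gap 0.016649273329479134 f 26.437132358551025
lifted gap 0.01693932033994508
touch True z-expected 0.00048042302559165445
t 29.95
gap 0.015045154047069765 f 26.25662237405777
lifted gap 0.014725630434956947
touch True z-expected 0.0004193137282923892
t 37.45
post -0.0485 162 (array([-48.4,   0.5]), 30.4, 29.8, -37.0) [59.2 62.4]
post 0.0105 121 (array([9.7, 0.5]), 27.4, 26.2, 4.7) [40.2 43.4]
post 0.059 96 (array([59.6, -0. ]), 23.2, 20.8, 44.6) [66.6 70.4]
post 0.059 97 (array([59.7, -0.2]), 40.1, 21.4, 89.1) [21.9 25.6]
pen -0.033 156 (array([-34.1,   1. ]), 42.1, 18.9, -0.5) [15.4 18.5]
pen 0.047 70 (array([44. ,  2.4]), 25.2, 14.7, 6.1) [15.6 19.5]
```

View pics/s2.png

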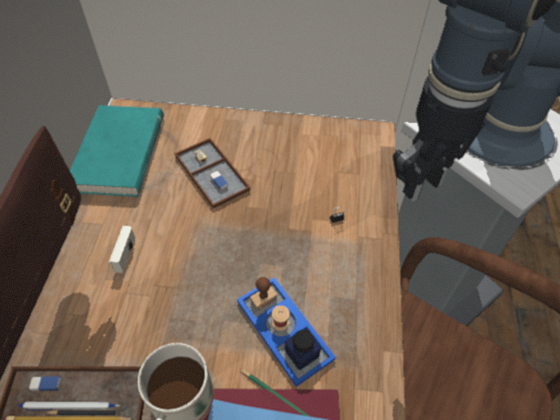

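View pics/t2.png

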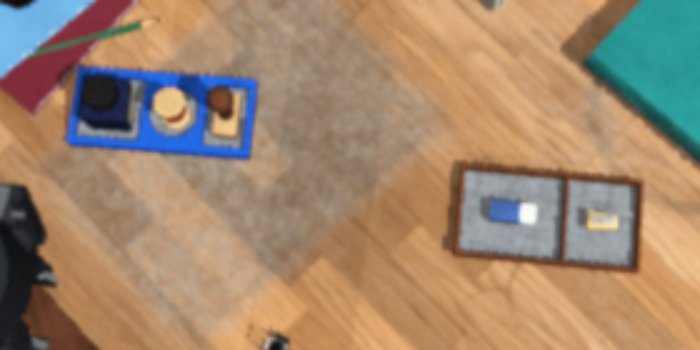

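All five items stand or lie in their places: bottle (105,100), spool (172,108), stamp (222,110), eraser (512,211), sharpener (601,218). The measured heights and centres match, and the clip is still at (337,217) in the scene view.

```bash
python3 -c "
from rig import *
print(finish_job())"
```

```text
the job is handed in; nothing more can be done
None
```

Both kits are made up and the job is handed in at about 40 s of the 99 s allowed: the final camera check put all five items within about 4 mm of target at the right heights, with the binder clip unmoved; the verdict itself was not reported back.

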